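# Stand the sample bottle on the inspection turntable and turn it once round past the camera

### The job

The square amber bottle has fallen over on the bench: stand it upright, cap up, in the middle of the round rubber pad of the inspection turntable and let go of it. Then turn the turntable exactly one full turn, either way (the upright crank handle is there for that), so that the camera sees the bottle from all sides, and leave the handle lined up with the pointer where it started, the bottle still standing on the pad. Leave the other things on the bench where they are.

Things in the scene. Friction and masses are not known exactly. Their poses are not given: they have to be found in the camera images.
- bottle: square amber bottle, paper label, round white cap, about 0.22 kg, lying on a flat side at the start. Body 52 x 52 mm in section, 70 mm long, then a 9 mm shoulder, then the cap, 34 mm wide, 21 mm long; 100 mm in all. Origin: on its long axis, mid-length of the square body, 35 mm from the base. x axis: from base to cap; y and z: square to the flat sides.
- bottle_base (a point): centre of the bottle's base (flat underside when it stands)
- bottle_cap (a point): centre of the end of the bottle's cap, 100 mm from the base
- rotator: fixed grey base of the turntable. Origin: on its vertical axis, at bench height. x axis: towards the small white camera beyond the disc (lens front 153 mm from the axis, housing to 233 mm, 60 mm wide, top 110 mm above the bench). A dark steel pointer stands at the disc's edge, 60 degrees counter-clockwise from the camera seen from above, 119 to 145 mm from the axis, 39 mm high.
- pad (a point): centre of the top of the rubber pad, on the turntable's axis, 34 mm above the bench. The pad is a dark disc 90 mm in diameter and 2 mm thick on the aluminium turntable disc (230 mm in diameter, its top 32 mm above the bench).
- handle_top (a point): centre of the top end of the crank handle, 117 mm above the bench: an upright black round bar, 22 mm in diameter and 80 mm tall, standing on the disc 90 mm from the axis. The bar also spins on its own axis with light friction, so it can be held with fixed fingers while it goes round.
- pointer_tip (a point): inner tip of the fixed pointer, 119 mm from the axis; the handle is lined up when it lies on the line from the axis to this tip
- turntable (a joint): angle of the turntable, rad, counter-clockwise seen from above; 0 when the handle is lined up with the pointer. It counts on past a turn (one full turn is 6.28 or -6.28), has no stops, and is stiff enough to stay where it is left (about 1 N at the handle turns it).
- beaker: bystander: open glass beaker, 72 mm wide, 90 mm tall; origin: middle of its underside
- dish: bystander: shallow glass dish, 90 mm wide, 16 mm high; origin: middle of its underside
- stopper: bystander: small dark rubber stopper, 32 mm wide, 30 mm tall, standing; origin: middle of its underside
- round_bottle: bystander: round amber bottle, upright, 56 mm wide, 120 mm tall; origin: middle of its underside
- spatula: bystander: thin steel double-ended laboratory spatula lying flat, 180 x 16 x 4 mm; origin: middle of its underside
- vial_rack: bystander: wooden block, 90 x 200 x 40 mm, with glass vials standing up to 90 mm above the bench; origin: middle of its underside
There are look-alikes about, which are no part of the job. Leave any yellow look-alike of the bottle alone.

How it is judged:
By the outcome, as a careful person would: the job done as asked, in the order asked, and still so for the second after the job is handed in, with the robot touching nothing.
It also fails if it takes over 72 s, if anything falls off the work surface, if the arm or the gripper's body presses on something with over 40 N, if the wrist force passes 120 N, or if a joint passes its speed limit or range.

### The arm

A 6-joint arm with a two-finger parallel gripper is mounted at the origin on the work surface. World frame = base frame: x ahead of the robot, y to its left, z up, the work surface at z = 0. Lengths are in m, angles in rad, forces in N, time in s.
With the tool pointing down it reaches from about 0.25 to 0.775 m from the base axis. Payload 4 kg.
Tool frame: the origin (TCP) lies at the very end of the fingers, on their centre line; the grasp point (between the pads) lies 19 mm behind it (robot.tcp_to_grasp is the distance from the TCP to the grasp point, in m); z points along the fingers, y is the line along which they close (so a half turn about z gives the same grasp; the last joint's range is limited). The gripper opens to 85 mm and grips with 20 to 120 N. Pads are 22 mm wide; open, the fingers measure 114 mm over their backs; the gripper's body (76 mm by 85 mm) begins 54 mm behind the grasp point. The pads swing forward as they close: fully open they stand 13 mm farther back than shut.
Start: joints at [1.18, 0.087, 1.371, -0, 1.684, -0.103], TCP at [0.156, 0.527, 0.231] pointing down, gripper open.
Joint ranges: [-3.1, 3.1], [-0.76, 2.03], [0.27, 2.55], [-1.08, 4.22], [0.17, 2.65], [-2.57, 2.57]. Speed limits (rad/s): [2.79, 2.79, 3.14, 3.14, 3.14, 3.14].

### API

Orientations are given as a rotation vector (axis times angle).
In Python, from rig import robot gives the robot as it stands.
- The arm moves only by the tool move_arm, never from a script. Its argument "targets" is a list of rows, each a list of 7 numbers: the shift along the world's x, y, z in mm, then the turn, a rotation vector about the world's x, y, z in rad, then the closure, from 0 (fully open) to 1 (shut). A call has 1 to 12 rows; each row shifts and turns the commanded pose from where the row before left it; what a row does not reach is not made up. A row lasts 1/8 s, in which the tool goes at most 62.5 mm and 10.7 degrees, less where a joint would pass 70% of its speed; a pose out of reach is approached as far as the arm can. A call is refused whole if a number of a shift passes 62.5 or a number of a turn 0.188, either way. A call with a gripper value outside its range is refused whole. The fingers move at their own pace and stop on an object; the grip force is fixed at half the most. Time passes only in rows, so rows that do not move let the fingers close. It gives the time, the measured TCP pose, the force, the opening and the grip force at its end, in the units of the state.
- robot.observe(): the state, without advancing time (a new reading comes with each control period).
- robot.snapshot(name): name is "scene" or "side" or "wrist"; returns a dict with "img" (480x640x3 uint8, blue, green, red), "intrinsics" (3x3 intrinsics, pixels), "rvec" (rotation vector, rad) and "tvec" (3), from world to camera coordinates, as OpenCV has them. Camera axes: x right, y down, z forward; pixel columns grow to the right and rows downward; lengths in m; the calibration is good to about 2 mm. A picture is of the moment at which its call begins. There is no depth.
- robot.hand_in(): hands the job in; it is judged then, once.
The state is a dict: "time_s": time; "qpos": joint angles; "joint_velocities": joint speeds; "effort": joint torques, N m; "position": TCP position; "eef_rot": TCP orientation; "wrist_force": force on the tool from outside, world axes, zero at the start; "ft_torque": the same for the moment, N m; "opening": finger opening in m; "gripper_force": force on a finger pad.
Only numpy, scipy, OpenCV 4.12 (cv2) and the standard library are available. Lean on these libraries where they do the work, as an engineer would, in place of code of your own. Each camera call takes 0.05 s, during which the arm holds its last target. There are 200 camera calls.

## Working session

There is one attempt and no reset: what is moved stays moved. The work goes in short steps, Python scripts to look and compute and a tool call to move; the robot and the scene stay as the last step left them, time stands still between calls to the robot, and variables do not carry over. Pictures are saved under pics/ and viewed, at most 10 in all, crops included, and the job is handed in when it is done.

Besides the shell and the picture viewer there is one more tool, called after ">>>" by a JSON object that holds its "op" and its "data", one argument or row to a line. move_arm: Moves the arm, as the interface text tells. Its arguments: {"type":"object","properties":{"targets":{"type":"array"}},"required":["targets"]}

```bash
mkdir -p pics; ls
cat > h.py <<'E'
import numpy as np, cv2
from rig import robot
def cam(s):
    R,_=cv2.Rodrigues(np.array(s["rvec"],float)); return np.array(s["intrinsics"],float),R,np.array(s["tvec"],float).ravel()
def ray(s,uv,z):
    K,R,t=cam(s); c=-R.T@t; d=R.T@np.linalg.inv(K)@np.array([uv[0],uv[1],1.]); return c+d*(z-c[2])/d[2]
def proj(s,p):
    K,R,t=cam(s); q=K@(R@np.array(p,float)+t); return q[:2]/q[2]
E
python3 - <<'E'
from h import *
import pickle
d={}
for n in ("scene","side","wrist"):
    s=robot.snapshot(n); d[n]=s; cv2.imwrite(f"pics/{n}0.png",s["img"]); K,R,t=cam(s); print(n,-R.T@t,R[2],K[0,0])
pickle.dump(d,open("s0.pkl","wb"))
print(robot.observe(),robot.tcp_to_grasp)
E
```

```text
pics
scene [ 1.28259738 -0.05640571  0.94348536] [-0.64748048  0.07651118 -0.75823154] 571.0882640493633
side [0.36858414 1.11532003 0.87488105] [ 0.12154426 -0.80095178 -0.58626209] 565.8392110268267
wrist [0.08773752 0.54779488 0.3731143 ] [ 0.26325017 -0.08000848 -0.96140418] 366.19466917775367
{'time_s': 0.15, 'qpos': array([ 1.17986286e+00,  8.78246017e-02,  1.37190936e+00, -1.08560526e-05,
        1.68360267e+00, -1.03102578e-01]), 'joint_velocities': array([-1.06516030e-03, -3.01132759e-03, -3.72320106e-03, -5.35452170e-05,
       -5.54076638e-04, -6.41559868e-04]), 'effort': array([ 1.71206091e-03, -3.52375495e+01, -3.13677728e+01, -9.02698775e-05,
        8.11060716e-03,  4.64351842e-05]), 'position': array([0.15599359, 0.52701771, 0.23038535]), 'eef_rot': array([-4.50506678e-01, -3.10870192e+00,  2.66007605e-03]), 'wrist_force': array([ 0.22161057, -0.24283591,  0.50482908]), 'ft_torque': array([0.00523081, 0.0272571 , 0.02532449]), 'gripper_force': 0.0, 'opening': 0.08559843099623204} 0.0187
```

View pics/scene0.png

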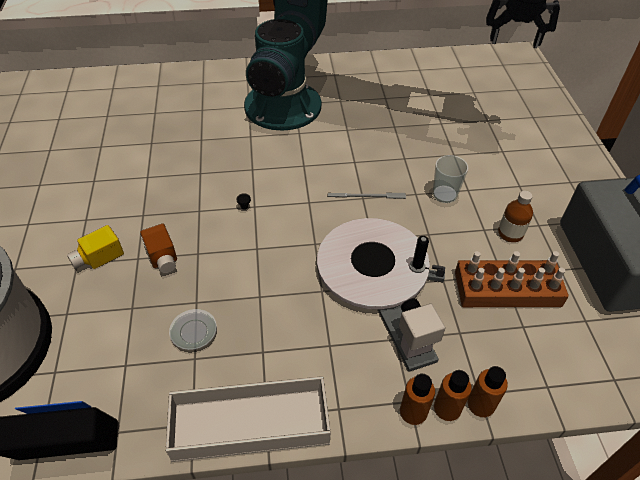

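View pics/side0.png

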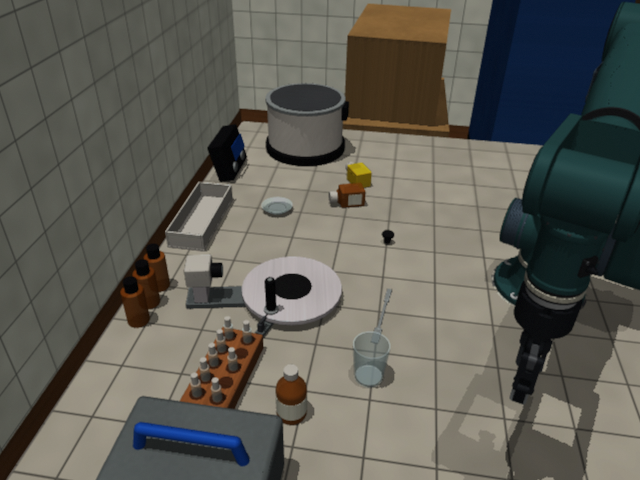

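The scene view shows the amber bottle at about (158,247) with its cap at (167,267), the yellow look-alike to its left, the pad at (373,259) and the handle at (421,250). In the side view the bottle is at (350,195). Next I'll take enlarged crops and the first measurements.

Run:
```python
from h import *
import pickle
d=pickle.load(open("s0.pkl","rb"))
a=cv2.resize(d["scene"]["img"][215:285,130:190],None,fx=6,fy=6,interpolation=cv2.INTER_CUBIC)
b=cv2.resize(d["side"]["img"][175:217,320:374],None,fx=6,fy=6,interpolation=cv2.INTER_CUBIC)
c=cv2.resize(d["side"]["img"][255:340,230:355],None,fx=3,fy=3,interpolation=cv2.INTER_CUBIC)
im=np.zeros((600,790,3),np.uint8)
im[:420,:360]=a; im[:252,365:365+324]=b; im[260:515,365:740]=c
cv2.imwrite("pics/crop1.png",im)
# pad: dark blob near
for n,(x0,x1,y0,y1) in dict(scene=(345,400,235,285),side=(265,320,268,303)).items():
    s=d[n]; m=np.zeros((480,640),np.uint8); g=s["img"].max(2); m[y0:y1,x0:x1]=(g[y0:y1,x0:x1]<70)*255
    if n=="side": m=cv2.morphologyEx(m,cv2.MORPH_OPEN,np.ones((3,3)))
    cs,_=cv2.findContours(m,cv2.RETR_EXTERNAL,cv2.CHAIN_APPROX_NONE); c=max(cs,key=cv2.contourArea)
    P=np.array([ray(s,p[0],.034)[:2] for p in c]); (cx,cy),r=cv2.minEnclosingCircle((P*1000).astype(np.float32)); print(n,"pad",cx,cy,r, cv2.boundingRect(c))
s=d["scene"]; hsv=cv2.cvtColor(s["img"],cv2.COLOR_BGR2HSV)
m=((hsv[...,0]<14)&(hsv[...,1]>130)&(hsv[...,2]>50)).astype(np.uint8)
m[:, :130]=0;m[:,190:]=0;m[:215]=0;m[285:]=0
cs,_=cv2.findContours(m,cv2.RETR_EXTERNAL,cv2.CHAIN_APPROX_NONE); c=max(cs,key=cv2.contourArea)
print("scene bottle poly",cv2.approxPolyDP(c,2,True)[:,0].tolist(),cv2.contourArea(c))
```

```text
scene pad 574.0167846679688 142.53269958496094 45.346763610839844 (351, 242, 44, 35)
side pad 582.708740234375 159.159423828125 61.06962585449219 (265, 274, 46, 29)
scene bottle poly [[163, 224], [140, 231], [154, 262], [164, 254], [173, 254], [172, 244]] 764.5
```

View pics/crop1.png

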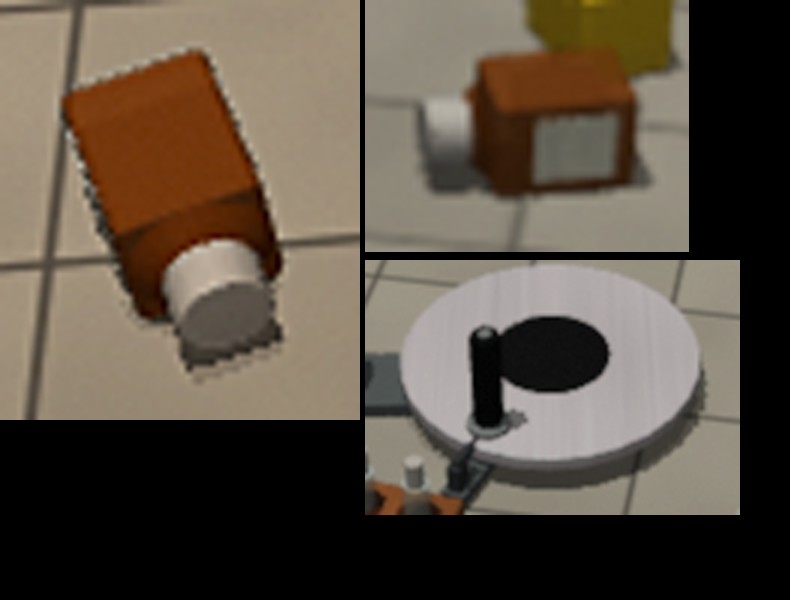

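The crops show the bottle lying flat, with its base edge at scene pixels (140.8,231.3)–(164.2,223.3) and its shoulder edge at (149,254.5)–(173.6,246). The handle top is at side pixel (269.7,279.3), next to the pointer.

Run:
```python
from h import *
import pickle
from scipy.optimize import least_squares
d=pickle.load(open("s0.pkl","rb")); S,D=d["scene"],d["side"]
np.set_printoptions(precision=1,suppress=True)
o=lambda x,y,x0,y0,f:((x+.5)/f-.5+x0,(y+.5)/f-.5+y0)
print("scene top face");P=[ray(S,o(x,y,130,215,6),.052)[:2]*1000 for x,y in((65,98),(205,50),(262,185),(115,238))]
print(np.array(P), np.mean(P,0), [np.linalg.norm(P[i]-P[i-1]) for i in range(4)])
ax=(P[2]+P[3]-P[0]-P[1]);print("yaw",np.degrees(np.arctan2(ax[1],ax[0])), "side edge yaw", np.degrees(np.arctan2(*(P[1]-P[0])[::-1])))
Q=[ray(D,o(x-365,y,320,175,6),.052)[:2]*1000 for x,y in((485,55),(620,50),(635,98),(480,108))]
print("side",np.array(Q),np.mean(Q,0), [np.linalg.norm(Q[i]-Q[i-1]) for i in range(4)]);ax=Q[0]+Q[3]-Q[1]-Q[2];print("yaw",np.degrees(np.arctan2(ax[1],ax[0])))
# bar
print("handle top side",ray(D,o(484-365,333-260,230,255,3),.117)*1000)
g=S["img"]; 
m=np.zeros((480,640),np.uint8); m[232:275,410:432]=(g[232:275,410:432].max(2)<60)*255
print("bar mask scene",[ (y,np.where(m[y])[0][[0,-1]].tolist()) for y in range(232,275,3) if m[y].any()])
# discs
for n,s,box in(("scene",S,(310,215,435,312)),("side",D,(235,253,346,330))):
    x0,y0,x1,y1=box; h=cv2.cvtColor(s["img"],cv2.COLOR_BGR2HSV); mm=np.zeros((480,640),np.uint8)
    mm[y0:y1,x0:x1]=((h[...,1]<30)&(h[...,2]>140))[y0:y1,x0:x1]
    cs,_=cv2.findContours(mm,cv2.RETR_EXTERNAL,cv2.CHAIN_APPROX_NONE); c=max(cs,key=cv2.contourArea)
    H=cv2.convexHull(c)
    P=np.array([ray(s,p[0],.032)[:2]*1000 for p in c])
    r=least_squares(lambda q:np.hypot(*(P-q).T)-115,[575,145],loss="soft_l1",f_scale=1.5); print(n,"disc",r.x,np.median(abs(r.fun)))
    hh=s["img"].max(2); mm=np.zeros((480,640),np.uint8); 
    PP=np.array([ray(s,(u,v),.034)[:2]*1000 for v in range(y0,y1) for u in range(x0,x1)]).reshape(y1-y0,x1-x0,2)
    mm[y0:y1,x0:x1]=(hh[y0:y1,x0:x1]<70)&(np.hypot(PP[...,0]-574,PP[...,1]-143)<55)
    cs,_=cv2.findContours(mm,cv2.RETR_EXTERNAL,cv2.CHAIN_APPROX_NONE); c=max(cs,key=cv2.contourArea)
    P=np.array([ray(s,p[0],.034)[:2]*1000 for p in c])
    r=least_squares(lambda q:np.hypot(*(P-q).T)-45,[575,143],loss="soft_l1",f_scale=1.); print(n,"pad",r.x,np.median(abs(r.fun)))
# beyond: pointer / camera
print("bar top scene(421,236)",ray(S,(421.5,238),.117)*1000)
print("pointer scene pix (443,270) z.039",ray(S,(441,268),.039)*1000,"cam top",ray(S,(424,318),.110)*1000)
b=robot.observe();print(cv2.Rodrigues(b["eef_rot"])[0])
for n,p,z in(("dish",(193,330),.01),("beaker",(445,195),0),("yellow cap",(76,262),.026),("yellow near corner",(120,245),.0),("stopper",(243,205),0)): print(n,ray(S,p,z)*1000)
```

```text
scene top face
[[ 463.5 -328. ]
 [ 446.  -281.3]
 [ 510.6 -258.4]
 [ 528.6 -306. ]] [ 487.2 -293.4] [np.float64(68.72203398252628), np.float64(49.86317490936399), np.float64(68.4649167492785), np.float64(50.90367745454354)]
yaw 19.13457799955213 side edge yaw 110.4979452820942
side [[ 520.6 -304.8]
 [ 456.9 -321.6]
 [ 445.5 -277.6]
 [ 516.6 -255.1]] [ 484.9 -289.8] [np.float64(49.862430997651146), np.float64(65.91974626510161), np.float64(45.39339121551785), np.float64(74.56022076408388)]
yaw 16.27774082712147
handle top side [602.6 227.9 117. ]
bar mask scene [(238, [418, 427]), (241, [417, 428]), (244, [417, 427]), (247, [416, 427]), (250, [415, 426]), (253, [415, 425]), (256, [414, 424]), (259, [413, 424]), (262, [412, 423]), (265, [411, 422]), (268, [410, 428]), (271, [414, 431])]
scene disc [547.6 126.5] 17.597712093249157
scene pad [574.1 142.4] 0.8725205303506804
side disc [572.4 142.6] 2.9809204548109136
side pad [576.2 146.1] 2.24383441664353
bar top scene(421,236) [599.4 226.  117. ]
pointer scene pix (443,270) z.039 [616.7 273.2  39. ] cam top [771.8 190.8 110. ]
[[-1.   0.3 -0. ]
 [ 0.3  1.  -0. ]
 [ 0.  -0.  -1. ]]
dish [ 689.  -220.3   10. ]
beaker [379.  351.1   0. ]
yellow cap [ 511.2 -458.8   26. ]
yellow near corner [ 452.  -383.9    0. ]
stopper [ 360.8 -117.7    0. ]
```

Measured in world mm: bottle centre (487,-292) with the cap towards yaw 19°, pad (574,143), handle (601,227). I'll move across at height, yawing the tool to match the bottle.

>>> {"op": "move_arm", "data": {
  "targets": [
    [25,-53.5,-2,0,0,-0.168,0],
    [25,-53.5,-2,0,0,-0.168,0],
    [25,-53.5,-2,0,0,-0.168,0],
    [25,-53.5,-2,0,0,-0.168,0],
    [25,-53.5,-2,0,0,-0.168,0],
    [25,-53.5,-2,0,0,-0.168,0],
    [25,-53.5,-2,0,0,-0.168,0],
    [25,-53.5,-2,0,0,-0.168,0],
    [25,-53.5,-2,0,0,-0.168,0],
    [25,-53.5,-2,0,0,-0.168,0],
    [25,-53.5,-2,0,0,-0.168,0],
    [25,-53.5,-2,0,0,-0.168,0]
  ]
}}

```text
time_s: 1.65
position: [0.4565, -0.1165, 0.2071]
eef_rot: [-2.874, -1.269, -0.001]
wrist_force: [0.9, 0.7, 0.5]
opening: 0.0851
gripper_force: 0.0
```

>>> {"op": "move_arm", "data": {
  "targets": [
    [25,-53,-2,0,0,-0.168,0],
    [25,-53,-2,0,0,-0.168,0],
    [26,-53,-2,0,0,-0.167,0],
    [0,0,0,-0.057,0.165,0,0],
    [0,0,0,-0.057,0.165,0,0],
    [0,0,0,-0.057,0.165,0,0],
    [0,0,0,0,0,0,0]
  ]
}}

```text
time_s: 2.52
position: [0.5333, -0.272, 0.1958]
eef_rot: [2.914, 0.5, -0.791]
wrist_force: [-0.4, 0.1, -0.3]
opening: 0.0852
gripper_force: 0.0
```

```bash
cat >> h.py <<'E'
def st():
    o=robot.observe(); R=cv2.Rodrigues(np.array(o["eef_rot"]))[0]; np.set_printoptions(precision=3,suppress=True)
    print("t",o["time_s"],"tcp",o["position"]*1000,"grasp",(o["position"]-.0187*R[:,2])*1000,"\ny",R[:,1],"z",R[:,2],"q",o["qpos"],"F",o["wrist_force"],"open",o["opening"]*1000,o["gripper_force"]); return o,R
E
python3 - <<'E'
from h import *
st()
s=robot.snapshot("wrist"); cv2.imwrite("pics/wrist1.png",s["img"])
E
```

```text
t 2.525 tcp [ 533.261 -272.006  195.842] grasp [ 542.203 -268.992  211.986] 
y [ 0.331 -0.943 -0.007] z [-0.478 -0.161 -0.863] q [-0.387  0.501  1.009 -0.375  2.019  0.747] F [-0.386  0.064 -0.288] open 85.24753936161679 0.0
```

View pics/wrist1.png

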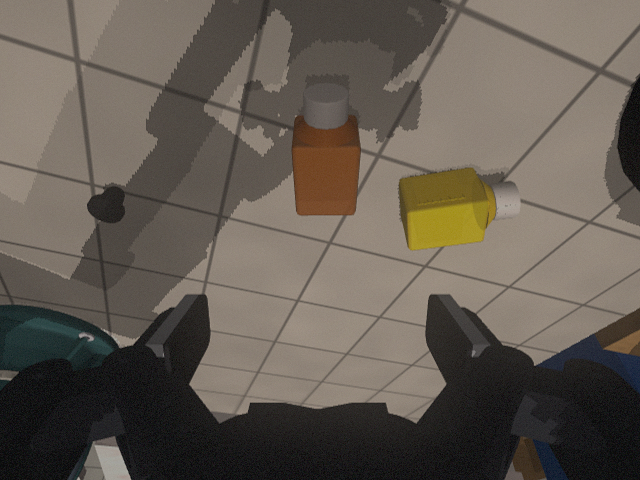

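The wrist view shows the amber bottle centred between the fingers (base edge about row 214, shoulder about row 143, cap up). The yellow one is clear, to its right.

Run:
```python
from h import *
st()
s=robot.snapshot("wrist")
h=cv2.cvtColor(s["img"],cv2.COLOR_BGR2HSV); m=((h[...,0]<16)&(h[...,1]>130)&(h[...,2]>60)).astype(np.uint8); m[:, :250]=0; m[:,390:]=0; m[260:]=0
cs,_=cv2.findContours(m,cv2.RETR_EXTERNAL,cv2.CHAIN_APPROX_NONE); c=max(cs,key=cv2.contourArea); print(cv2.boundingRect(c),cv2.approxPolyDP(c,3,True)[:,0].tolist())
P=np.array([ray(s,p,.052)[:2]*1000 for p in((297,214),(356,214),(359,147),(293,147))]);print(P,P.mean(0))
L=(P[0]+P[1])/2; A=(P[2]+P[3])/2-L;print("yaw",np.degrees(np.arctan2(A[1],A[0])),np.linalg.norm(A),np.linalg.norm(P[0]-P[1]),"ctr from base",L+35*A/np.linalg.norm(A))
```

```text
t 2.575 tcp [ 532.58  -272.829  198.324] grasp [ 541.46  -269.804  214.501] 
y [ 0.33  -0.944 -0.005] z [-0.475 -0.162 -0.865] q [-0.389  0.496  1.01  -0.375  2.019  0.747] F [-0.159  0.048  0.556] open 84.95342042301316 0.0
(291, 114, 68, 99) [[296, 115], [291, 156], [297, 211], [352, 211], [358, 151], [354, 143], [354, 116], [347, 114], [341, 124], [323, 128], [309, 125], [301, 115]]
[[ 444.332 -282.868]
 [ 461.49  -331.383]
 [ 524.126 -306.441]
 [ 507.901 -260.389]] [ 484.462 -295.27 ]
yaw 20.592890827911102 67.41004793587538 51.45976391975482 ctr from base [ 485.674 -294.815]
```

>>> {"op": "move_arm", "data": {
  "targets": [
    [-3,-2,-40,0,0,0,0],
    [-3,-3,-40,0,0,0,0],
    [-4,-3,-37,0,0,0,0],
    [-10,-3,-18,0,0,0,0],
    [-10,-3,-18,0,0,0,0],
    [-10,-4,-18,0,0,0,0],
    [-8,-3,-15,0,0,0,0],
    [0,0,0,0,0,0,0]
  ]
}}

```text
time_s: 3.62
position: [0.4827, -0.2949, 0.0155]
eef_rot: [2.915, 0.49, -0.781]
wrist_force: [-0.6, -0.7, 0.0]
opening: 0.0852
gripper_force: 0.0
```

>>> {"op": "move_arm", "data": {
  "targets": [
    [0,0,0,0,0,0,0.3],
    [0,0,0,0,0,0,0.6],
    [0,0,0,0,0,0,1],
    [0,0,0,0,0,0,1],
    [0,0,0,0,0,0,1],
    [0,0,0,0,0,0,1],
    [0,0,0,0,0,0,1],
    [0,0,0,0,0,0,1]
  ]
}}

```text
time_s: 4.62
position: [0.4856, -0.2948, 0.0167]
eef_rot: [2.913, 0.492, -0.776]
wrist_force: [3.6, 1.8, 5.6]
opening: 0.0514
gripper_force: 63.4
```

```bash
python3 -c "
from h import *
st()"
```

```text
t 4.625 tcp [ 485.586 -294.776   16.675] grasp [ 494.372 -291.691   32.892] 
y [ 0.329 -0.944  0.001] z [-0.47  -0.165 -0.867] q [-0.444  0.538  1.324 -0.36   1.661  0.829] F [3.586 1.756 5.593] open 51.35956980583292 63.443992137908936
```

Gripped: opening is 51.4 mm at 63 N. Next I'll lift and start tilting the cap up.

>>> {"op": "move_arm", "data": {
  "targets": [
    [0,0,20,0,0,0,1],
    [0,0,40,0,0,0,1],
    [0,0,50,0,0,0,1],
    [0,0,40,0.057,-0.165,0,1],
    [0,0,20,0.057,-0.165,0,1],
    [-10,0,10,0.057,-0.165,0,1],
    [-10,0,0,0.057,-0.165,0,1],
    [-10,0,0,0.057,-0.165,0,1],
    [0,0,0,0,0,0,1]
  ]
}}

```text
time_s: 5.75
position: [0.4497, -0.2947, 0.1932]
eef_rot: [-2.996, -0.497, -0.522]
wrist_force: [-0.1, -0.5, -1.4]
opening: 0.0515
gripper_force: 63.0
```

```bash
python3 -c "
from h import *
st()"
```

```text
t 5.75 tcp [ 449.739 -294.721  193.207] grasp [ 443.764 -296.831  210.801] 
y [ 0.324 -0.946 -0.004] z [ 0.32   0.113 -0.941] q [-0.882 -0.053  1.627  0.327  1.452  0.339] F [-0.15  -0.523 -1.394] open 51.535066968443516 63.002285957336426
```

>>> {"op": "move_arm", "data": {
  "targets": [
    [10,30,0,0.057,-0.165,0,1],
    [12,40,0,0.057,-0.165,0,1],
    [12,45,0,0.057,-0.165,0,1],
    [12,45,0,0.057,-0.165,0,1],
    [14,45,-5,0,0,0.175,1],
    [14,45,-5,0,0,0.175,1],
    [14,45,-10,0,0,0.175,1],
    [14,45,-10,0,0,0.175,1],
    [14,45,-10,0,0,0.175,1],
    [5,10,0,0,0,0,1],
    [0,0,0,0,0,0,1]
  ]
}}

```text
time_s: 7.12
position: [0.575, 0.1015, 0.155]
eef_rot: [-1.905, -1.321, -1.1]
wrist_force: [-0.1, 0.3, -2.2]
opening: 0.0512
gripper_force: 63.6
```

Run:
```python
from h import *
st()
S=robot.snapshot("scene"); D=robot.snapshot("side")
im=np.zeros((480,800,3),np.uint8)
a=cv2.resize(S["img"][160:320,290:490],None,fx=2,fy=2); b=cv2.resize(D["img"][215:375,190:390],None,fx=2,fy=2)
im[:320,:400]=a; im[:320,400:]=b; cv2.imwrite("pics/c2.png",im[:320])
```

```text
t 7.125 tcp [574.953 101.485 155.041] grasp [569.248  86.34  164.409] 
y [ 0.936 -0.352  0.001] z [ 0.305  0.81  -0.501] q [-0.44   0.161  1.788  1.053  1.45  -0.369] F [-0.064  0.283 -2.232] open 51.245295576798334 63.59973192214966
```

View pics/c2.png

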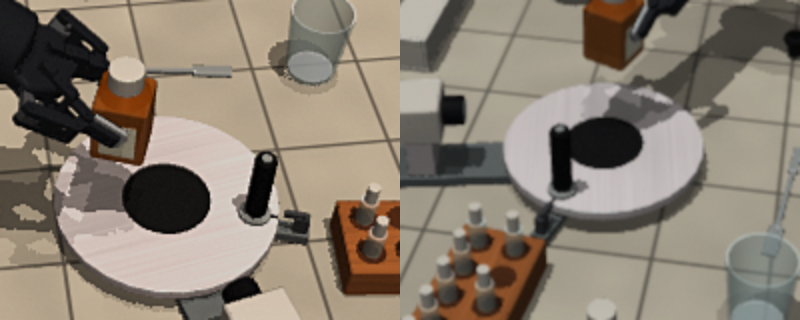

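The bottle hangs upright from the gripper just beside the pad, cap up. I'll check its axis by triangulating the cap.

Run:
```python
from h import *
st()
def cap(n,g):
    s=robot.snapshot(n); h=cv2.cvtColor(s["img"],cv2.COLOR_BGR2HSV); x,y=map(int,g)
    m=np.zeros((480,640),np.uint8); m[y-22:y+22,x-22:x+22]=((h[...,1]<40)&(h[...,2]>105))[y-22:y+22,x-22:x+22]
    k,l,stt,c=cv2.connectedComponentsWithStats(m); 
    i=min(range(1,k),key=lambda i:np.hypot(*(c[i]-g))-stt[i,4]*.05); print(n,stt[i],c[i]); cv2.imwrite(f"pics/cap_{n}.png",cv2.resize(np.hstack([s["img"][y-40:y+60,x-50:x+50],cv2.cvtColor(m*255,cv2.COLOR_GRAY2BGR)[y-40:y+60,x-50:x+50]]),None,fx=2,fy=2)); return s,c[i]
a=np.array([572,93,212.])/1000
S=robot.snapshot("scene"); D=robot.snapshot("side")
S,u=cap("scene",proj(S,a)); D,v=cap("side",proj(D,a))
P=[np.hstack([cam(s)[1],cam(s)[2][:,None]]) for s in(S,D)]; P=[cam(s)[0]@p for s,p in zip((S,D),P)]
X=cv2.triangulatePoints(P[0],P[1],u.reshape(2,1),v.reshape(2,1)); X=X[:3,0]/X[3]*1000; print("cap mid",X)
im=np.vstack([cv2.imread("pics/cap_scene.png"),cv2.imread("pics/cap_side.png")]); cv2.imwrite("pics/caps.png",im)
```

```text
t 7.225 tcp [574.729 100.1   155.715] grasp [568.968  84.973 165.079] 
y [ 0.935 -0.354  0.003] z [ 0.308  0.809 -0.501] q [-0.443  0.159  1.789  1.054  1.45  -0.369] F [ 0.427 -1.078 -1.729] open 51.82239023106954 63.5992169380188
scene [352 198   5   3   5] [354.  199.4]
side [289 191  25  23 186] [300.113 204.871]
cap mid [568.     91.215 213.514]
```

View pics/caps.png

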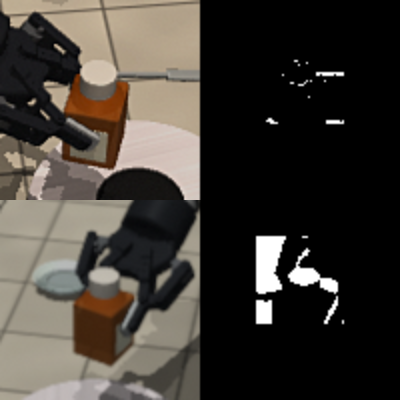

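Run:
```python
from h import *
o,R=st()
S=robot.snapshot("scene"); D=robot.snapshot("side"); a=np.array([572,93,212.])/1000
o1=proj(S,a).astype(int)+[-50,-40]; o2=proj(D,a).astype(int)+[-50,-40]
P=[cam(s)[0]@np.hstack([cam(s)[1],cam(s)[2][:,None]]) for s in(S,D)]
for n,p,q in(("captop",(49.5,35.3),(51.8,37.3)),):
    u=(o1+p).reshape(2,1).astype(float);v=(o2+q).reshape(2,1).astype(float)
    X=cv2.triangulatePoints(P[0],P[1],u,v); X=X[:3,0]/X[3]*1000; print(n,X)
h=R[:2,2]/np.hypot(*R[:2,2]); g=(o["position"]-.0187*R[:,2])*1000
ax=np.r_[g[:2]+7*h,0]; print("axis kin",ax, "base z",g[2]-43,"top",g[2]+57)
# bottom corners predicted
n=np.array([h[1],-h[0]])
for i in(-1,1):
  for j in(-1,1):
    c=np.r_[ax[:2]+26*(i*h+j*n),g[2]-43]/1000; print(i,j,(proj(S,c)-o1)*2,(proj(D,c)-o2)*2+[0,200])
```

```text
t 7.425 tcp [574.909  99.412 155.99 ] grasp [569.116  84.291 165.344] 
y [ 0.934 -0.356  0.003] z [ 0.31   0.809 -0.5  ] q [-0.445  0.158  1.789  1.054  1.45  -0.37 ] F [-0.224 -0.605 -1.573] open 51.57826624095669 63.59927415847778
captop [569.218  92.08  221.273]
axis kin [571.621  90.828   0.   ] base z 122.34395586281363 top 222.34395586281363
-1 -1 [ 72.517 121.641] [133.821 343.113]
-1 1 [ 60.122 160.748] [ 95.297 329.603]
1 -1 [124.818 131.724] [110.019 366.363]
1 1 [113.928 171.443] [ 70.779 352.088]
```

The kinematic and visual estimates of the bottle axis agree, at about (570.5,91.5). Now I'll move over the pad and lower it.

>>> {"op": "move_arm", "data": {
  "targets": [
    [1,17,0,0,0,0,1],
    [1,17,0,0,0,0,1],
    [2,17,-5,0,0,0,1],
    [0,0,-20,0,0,0,1],
    [0,0,-25,0,0,0,1],
    [0,0,-18,0,0,0,1],
    [0,0,-10,0,0,0,1],
    [0,0,0,0,0,0,1],
    [0,0,0,0,0,0,1]
  ]
}}

```text
time_s: 8.65
position: [0.5798, 0.1513, 0.0782]
eef_rot: [-1.906, -1.319, -1.105]
wrist_force: [-0.1, -0.2, -1.1]
opening: 0.0516
gripper_force: 63.8
```

Run:
```python
from h import *
o,R=st()
h=R[:2,2]/np.hypot(*R[:2,2]); g=(o["position"]-.0187*R[:,2])*1000
print("axis kin",g[:2]+7*h,"base z",g[2]-43)
S=robot.snapshot("scene"); D=robot.snapshot("side")
im=np.zeros((320,800,3),np.uint8)
im[:,:400]=cv2.resize(S["img"][200:296,310:430],(400,320),interpolation=cv2.INTER_CUBIC); im[:,400:]=cv2.resize(D["img"][220:316,230:350],(400,320),interpolation=cv2.INTER_CUBIC); cv2.imwrite("pics/c3.png",im)
```

```text
t 8.65 tcp [579.762 151.261  78.231] grasp [573.988 136.122  87.568] 
y [ 0.935 -0.355  0.003] z [ 0.309  0.81  -0.499] q [-0.344  0.259  1.86   1.122  1.292 -0.482] F [-0.131 -0.155 -1.121] open 51.587140415598306 63.770445585250854
axis kin [576.483 142.663] base z 44.56807920744818
```

View pics/c3.png

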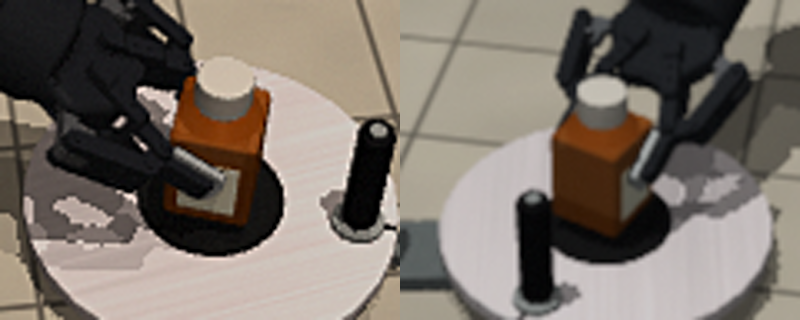

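The bottle is over the pad, centred, with its base about 10 mm above it. I'll lower it gently.

>>> {"op": "move_arm", "data": {
  "targets": [
    [0,0,-5,0,0,0,1],
    [0,0,-3,0,0,0,1],
    [0,0,-1.5,0,0,0,1],
    [0,0,-1,0,0,0,1],
    [0,0,0,0,0,0,1],
    [0,0,0,0,0,0,1]
  ]
}}

```text
time_s: 9.5
position: [0.5794, 0.1517, 0.0688]
eef_rot: [-1.903, -1.318, -1.105]
wrist_force: [-3.6, -2.5, 6.1]
opening: 0.0515
gripper_force: 64.6
```

Contact at about 7 N, so I'll release.

>>> {"op": "move_arm", "data": {
  "targets": [
    [0,0,0,0,0,0,0.8],
    [0,0,0,0,0,0,0.4],
    [0,0,0,0,0,0,0],
    [0,0,0,0,0,0,0],
    [0,0,0,0,0,0,0],
    [0,0,0,0,0,0,0]
  ]
}}

```text
time_s: 10.25
position: [0.5791, 0.1514, 0.0667]
eef_rot: [-1.907, -1.318, -1.103]
wrist_force: [0.1, 0.5, 1.8]
opening: 0.0853
gripper_force: 0.0
```

Run:
```python
from h import *
o,R=st()
S=robot.snapshot("scene"); D=robot.snapshot("side")
im=np.zeros((320,800,3),np.uint8)
im[:,:400]=cv2.resize(S["img"][200:296,310:430],(400,320),interpolation=cv2.INTER_CUBIC); im[:,400:]=cv2.resize(D["img"][220:316,230:350],(400,320),interpolation=cv2.INTER_CUBIC); cv2.imwrite("pics/c4.png",im)
```

```text
t 10.25 tcp [579.108 151.439  66.703] grasp [573.354 136.299  76.05 ] 
y [ 0.935 -0.354  0.002] z [ 0.308  0.81  -0.5  ] q [-0.344  0.278  1.865  1.127  1.282 -0.504] F [0.086 0.462 1.774] open 85.25831943952845 0.0
```

View pics/c4.png

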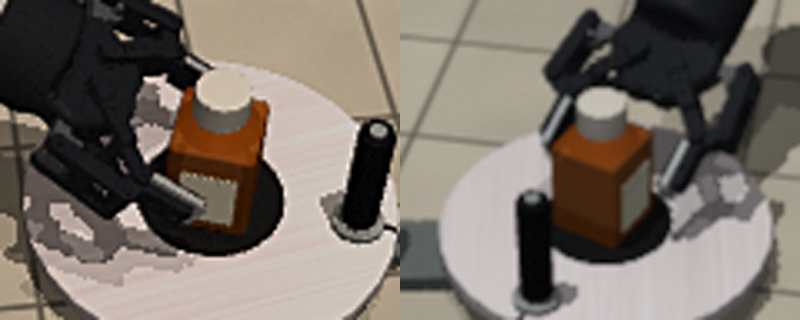

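The bottle is released and standing centred on the pad. I'll retreat along the tool axis, then turn the tool to point down.

>>> {"op": "move_arm", "data": {
  "targets": [
    [-6,-16,10,0,0,0,0],
    [-15,-40,25,0,0,0,0],
    [-15,-40,25,0,0,0,0],
    [-15,-40,25,0,0,0,0],
    [0,0,15,-0.163,0.062,0,0],
    [0,0,15,-0.163,0.062,0,0],
    [0,0,15,-0.163,0.062,0,0.3],
    [0,0,15,-0.163,0.062,0,0.3],
    [0,0,10,-0.163,0.062,0,0.3],
    [0,0,0,-0.163,0.062,0,0.3],
    [0,0,0,0,0,0.05,0.3],
    [0,0,0,0,0,0,0.3]
  ]
}}

```text
time_s: 11.85
position: [0.5278, 0.0152, 0.2224]
eef_rot: [-2.539, -1.849, -0.001]
wrist_force: [0.0, -0.4, 0.2]
opening: 0.0599
gripper_force: 0.0
```

Run:
```python
from h import *
o,R=st()
S=robot.snapshot("scene"); D=robot.snapshot("side")
# handle top ring (bright spot) by two views, near predicted
a=np.array([601,227,117.])/1000
uv=[]
for n,s in(("S",S),("D",D)):
    x,y=map(int,proj(s,a)); g=s["img"][y-14:y+34,x-14:x+14].max(2); m=(g<60).astype(np.uint8)
    k,l,q,c=cv2.connectedComponentsWithStats(m); i=1+np.argmax(q[1:,4]); ys=np.where((l==i).any(1))[0]
    for r in ys[:16:2]: xs=np.where(l[r]==i)[0]; print(n,r+y-14,xs[0]+x-14,xs[-1]+x-14)
S["img"][:,:1]=0
im=np.zeros((320,800,3),np.uint8)
im[:,:400]=cv2.resize(S["img"][200:296,320:440],(400,320),interpolation=cv2.INTER_CUBIC); im[:,400:]=cv2.resize(D["img"][250:346,240:360],(400,320),interpolation=cv2.INTER_CUBIC); cv2.imwrite("pics/c5.png",im)
```

```text
t 11.85 tcp [527.822  15.195 222.407] grasp [527.819  15.179 241.107] 
y [ 0.952 -0.307 -0.   ] z [ 0.     0.001 -1.   ] q [-0.079  0.04   1.438  0.001  1.663  0.233] F [ 0.028 -0.365  0.224] open 59.914874845672834 0.0
S 236 421 425
S 238 418 427
S 240 418 428
S 242 417 428
S 244 417 427
S 246 416 427
S 248 416 426
S 250 415 426
D 271 280 280
D 273 279 280
D 275 279 282
D 277 280 283
D 279 266 283
D 281 265 282
D 283 265 283
D 285 265 283
```

View pics/c5.png

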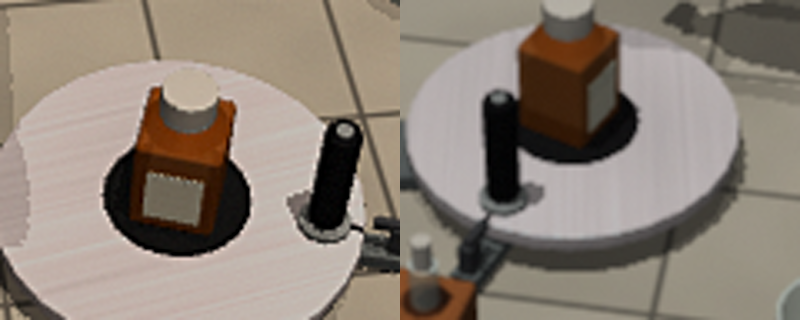

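The bottle stands centred. The handle top is at about (602,228), 89.7 mm from the axis, which matches the given 90 mm. Moving over the handle and down.

>>> {"op": "move_arm", "data": {
  "targets": [
    [18,53,0,0,0,0,0.3],
    [18,53,0,0,0,0,0.3],
    [19,53,0,0,0,0,0.3],
    [19,54,0,0,0,0,0.3],
    [0,0,-20,0,0,0,0.3],
    [0,0,-35,0,0,0,0.3],
    [0,0,-35,0,0,0,0.3],
    [0,0,-30,0,0,0,0.3],
    [0,0,-15,0,0,0,0.3],
    [0,0,0,0,0,0,0.3],
    [0,0,0,0,0,0,0.3]
  ]
}}

```text
time_s: 13.32
position: [0.6032, 0.2283, 0.0887]
eef_rot: [2.539, 1.849, 0.006]
wrist_force: [-0.2, -0.1, 0.7]
opening: 0.0594
gripper_force: 0.0
```

Run:
```python
from h import *
o,R=st()
S=robot.snapshot("scene"); W=robot.snapshot("wrist")
im=np.zeros((320,800,3),np.uint8)
im[:,:400]=cv2.resize(S["img"][200:296,340:460],(400,320),interpolation=cv2.INTER_CUBIC); im[:300,400:]=cv2.resize(W["img"],(400,300)); cv2.imwrite("pics/c6.png",im)
```

```text
t 13.325 tcp [603.246 228.32   88.738] grasp [603.188 228.285 107.438] 
y [ 0.952 -0.307  0.002] z [ 0.003  0.002 -1.   ] q [0.273 0.358 1.333 0.001 1.448 0.585] F [-0.198 -0.141  0.745] open 59.40116710529009 0.0
```

View pics/c6.png

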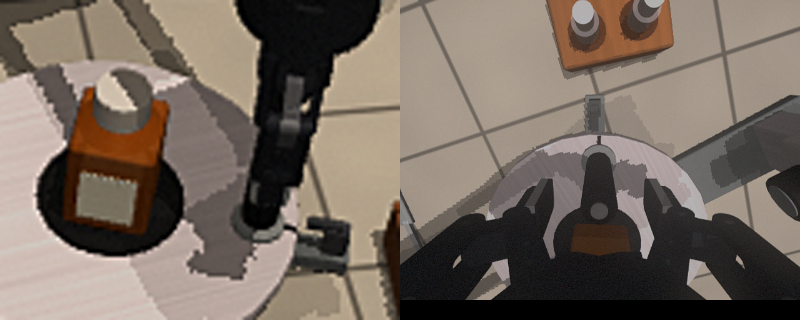

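The handle sits centred between the fingers. That was my tenth and last picture, so from here I use numbers only. Closing on the handle.

>>> {"op": "move_arm", "data": {
  "targets": [
    [0,0,0,0,0,0,0.5],
    [0,0,0,0,0,0,0.7],
    [0,0,0,0,0,0,1],
    [0,0,0,0,0,0,1],
    [0,0,0,0,0,0,1],
    [0,0,0,0,0,0,1]
  ]
}}

```text
time_s: 14.18
position: [0.6025, 0.2285, 0.0876]
eef_rot: [-2.539, -1.85, -0.003]
wrist_force: [-0.6, -0.4, 5.0]
opening: 0.0204
gripper_force: 58.6
```

Run:
```python
from h import *
o,R=st()
# chords for 30 deg-free full circle: 36 steps of 10 deg, both the chord rows
C=np.array([574.3,142.8]); p=o["position"][:2]*1000-C; print("r",np.hypot(*p),"bearing",np.degrees(np.arctan2(p[1],p[0])))
b=np.radians(71.9); r=90; N=36
prev=None; acc=np.zeros(2)
for k in range(1,N+1):
    t=C*0+r*np.array([np.cos(b+2*np.pi*k/N),np.sin(b+2*np.pi*k/N)])-r*np.array([np.cos(b),np.sin(b)])
    s=np.round(t-acc,1); acc+=s; print(k,s.tolist())
```

```text
t 14.175 tcp [602.534 228.527  87.613] grasp [602.507 228.5   106.312] 
y [ 0.952 -0.306  0.001] z [ 0.001  0.001 -1.   ] q [0.274 0.358 1.334 0.001 1.447 0.585] F [-0.631 -0.388  5.024] open 20.43155581666397 58.6420601606369
r 90.25689217043076 bearing 71.77064260813515
1 [-15.3, 3.6]
2 [-15.6, 0.8]
3 [-15.6, -1.9]
4 [-15.0, -4.5]
5 [-14.0, -7.1]
6 [-12.6, -9.5]
7 [-10.7, -11.4]
8 [-8.6, -13.2]
9 [-6.1, -14.4]
10 [-3.6, -15.3]
11 [-0.8, -15.6]
12 [1.9, -15.6]
13 [4.5, -15.0]
14 [7.1, -14.0]
15 [9.5, -12.6]
16 [11.4, -10.7]
17 [13.1, -8.5]
18 [14.5, -6.2]
19 [15.3, -3.5]
20 [15.6, -0.9]
21 [15.6, 1.9]
22 [15.0, 4.5]
23 [14.0, 7.1]
24 [12.5, 9.5]
25 [10.8, 11.4]
26 [8.5, 13.2]
27 [6.2, 14.4]
28 [3.5, 15.3]
29 [0.9, 15.6]
30 [-1.9, 15.6]
31 [-4.6, 15.0]
32 [-7.1, 14.0]
33 [-9.4, 12.6]
34 [-11.4, 10.7]
35 [-13.2, 8.5]
36 [-14.4, 6.2]
```

>>> {"op": "move_arm", "data": {
  "targets": [
    [-15.3,3.6,0,0,0,0,1],
    [-15.6,0.8,0,0,0,0,1],
    [-15.6,-1.9,0,0,0,0,1],
    [-15.0,-4.5,0,0,0,0,1],
    [-14.0,-7.1,0,0,0,0,1],
    [-12.6,-9.5,0,0,0,0,1],
    [0,0,0,0,0,0,1]
  ]
}}

```text
time_s: 15.05
position: [0.5131, 0.209, 0.0876]
eef_rot: [2.539, 1.85, 0.001]
wrist_force: [0.5, -0.4, 5.3]
opening: 0.0204
gripper_force: 59.9
```

```bash
cat > t.py <<'E'
from h import *
o,R=st()
C=np.array([574.3,142.8]); p=o["position"][:2]*1000-C; print("r",np.hypot(*p),"bearing",np.degrees(np.arctan2(p[1],p[0])))
E
python3 t.py
```

```text
t 15.05 tcp [513.091 208.967  87.583] grasp [513.078 208.97  106.283] 
y [ 0.952 -0.306  0.001] z [ 0.001 -0.    -1.   ] q [ 0.285  0.168  1.571 -0.     1.402  0.596] F [ 0.509 -0.431  5.341] open 20.397458551366213 59.86696779727936
r 90.1365376220397 bearing 132.77103671051086
```

Forces are tiny and the path is accurate, so I'll continue around.

>>> {"op": "move_arm", "data": {
  "targets": [
    [-10.7,-11.4,0,0,0,0,1],
    [-8.6,-13.2,0,0,0,0,1],
    [-6.1,-14.4,0,0,0,0,1],
    [-3.6,-15.3,0,0,0,0,1],
    [-0.8,-15.6,0,0,0,0,1],
    [1.9,-15.6,0,0,0,0,1],
    [4.5,-15.0,0,0,0,0,1],
    [7.1,-14.0,0,0,0,0,1],
    [9.5,-12.6,0,0,0,0,1],
    [0,0,0,0,0,0,1]
  ]
}}

```text
time_s: 16.3
position: [0.5081, 0.0821, 0.0875]
eef_rot: [-2.54, -1.849, -0.004]
wrist_force: [3.0, 1.0, 6.8]
opening: 0.0203
gripper_force: 60.0
```

```bash
python3 t.py
```

```text
t 16.3 tcp [508.13   82.058  87.526] grasp [508.088  82.026 106.226] 
y [ 0.952 -0.307  0.002] z [ 0.002  0.002 -1.   ] q [0.049 0.082 1.667 0.002 1.39  0.361] F [3.018 0.966 6.819] open 20.326732198804063 60.0370055437088
r 89.82240608551456 bearing -137.44921921859762
```

>>> {"op": "move_arm", "data": {
  "targets": [
    [11.4,-10.7,0,0,0,0,1],
    [13.1,-8.5,0,0,0,0,1],
    [14.5,-6.2,0,0,0,0,1],
    [15.3,-3.5,0,0,0,0,1],
    [15.6,-0.9,0,0,0,0,1],
    [15.6,1.9,0,0,0,0,1],
    [15.0,4.5,0,0,0,0,1],
    [14.0,7.1,0,0,0,0,1],
    [12.5,9.5,0,0,0,0,1],
    [10.8,11.4,0,0,0,0,1],
    [8.5,13.2,0,0,0,0,1],
    [0,0,0,0,0,0,1]
  ]
}}

```text
time_s: 17.8
position: [0.654, 0.1011, 0.0876]
eef_rot: [-2.538, -1.851, -0.003]
wrist_force: [1.4, -0.3, 5.3]
opening: 0.0203
gripper_force: 60.0
```

```bash
python3 t.py
```

```text
t 17.8 tcp [653.982 101.112  87.571] grasp [653.956 101.089 106.271] 
y [ 0.952 -0.305  0.001] z [ 0.001  0.001 -1.   ] q [0.067 0.395 1.285 0.001 1.46  0.377] F [ 1.369 -0.268  5.267] open 20.31318202213862 60.03124415874481
r 89.92850307201616 bearing -27.617261747830224
```

>>> {"op": "move_arm", "data": {
  "targets": [
    [6.2,14.4,0,0,0,0,1],
    [3.5,15.3,0,0,0,0,1],
    [0.9,15.6,0,0,0,0,1],
    [-1.9,15.6,0,0,0,0,1],
    [-4.6,15.0,0,0,0,0,1],
    [-7.1,14.0,0,0,0,0,1],
    [-9.4,12.6,0,0,0,0,1],
    [-11.4,10.7,0,0,0,0,1],
    [-13.2,8.5,0,0,0,0,1],
    [-14.4,6.2,0,0,0,0,1],
    [0,0,0,0,0,0,1],
    [0,0,0,0,0,0,1]
  ]
}}

```text
time_s: 19.3
position: [0.6011, 0.229, 0.0876]
eef_rot: [-2.536, -1.85, -0.001]
wrist_force: [0.3, 1.6, 6.4]
opening: 0.0201
gripper_force: 60.1
```

```bash
python3 t.py
```

```text
t 19.3 tcp [601.061 228.967  87.573] grasp [601.075 228.927 106.273] 
y [ 0.952 -0.305 -0.001] z [-0.001  0.002 -1.   ] q [0.275 0.357 1.336 0.002 1.449 0.585] F [0.251 1.554 6.415] open 20.05343691687387 60.11090934276581
r 90.22707618836449 bearing 72.7465169608601
```

Run:
```python
from h import *
P=[]
for i in range(8): robot.snapshot("side"); P.append(robot.observe()["position"]*1000)
print(np.mean(P,0),np.std(P,0))
```

```text
[601.28097341 228.88016576  87.58572885] [0.04715111 0.02013143 0.01471299]
```

>>> {"op": "move_arm", "data": {
  "targets": [
    [1.2,-0.4,0,0,0,0,1],
    [0,0,0,0,0,0,1],
    [0,0,0,0,0,0,1],
    [0,0,0,0,0,0,1]
  ]
}}

```text
time_s: 20.2
position: [0.6027, 0.2284, 0.0876]
eef_rot: [-2.537, -1.85, -0.002]
wrist_force: [-0.4, 2.5, 6.7]
opening: 0.0205
gripper_force: 60.1
```

Run:
```python
from h import *
P=[]
for i in range(6): robot.snapshot("side"); P.append(robot.observe()["position"]*1000)
print(np.mean(P,0),np.std(P,0))
import pickle
d=pickle.load(open("s0.pkl","rb"))
# compare handle base/ring shift vs start in both views
for n in("scene","side"):
    s=robot.snapshot(n); a=np.array([.602,.228,.045]); x,y=map(int,proj(s,a))
    g0=cv2.cvtColor(d[n]["img"],cv2.COLOR_BGR2GRAY); g1=cv2.cvtColor(s["img"],cv2.COLOR_BGR2GRAY)
    t=g0[y-8:y+8,x-9:x+9]; r=cv2.matchTemplate(g1[y-14:y+14,x-15:x+15],t,cv2.TM_CCOEFF_NORMED); print(n,cv2.minMaxLoc(r)[1::2],(6,6))
```

```text
[602.68505021 228.43050985  87.58008726] [0.01193132 0.01074694 0.01819483]
scene (0.9083908200263977, (6, 6)) (6, 6)
side (0.88445645570755, (6, 5)) (6, 6)
```

Back at the grip position to within 0.2 mm. Now I'll open to the width used on the way in, which leaves clearance, and lift straight up.

>>> {"op": "move_arm", "data": {
  "targets": [
    [0,0,0,0,0,0,0.8],
    [0,0,0,0,0,0,0.5],
    [0,0,0,0,0,0,0.3],
    [0,0,0,0,0,0,0.3],
    [0,0,0,0,0,0,0.3],
    [0,0,15,0,0,0,0.3],
    [0,0,40,0,0,0,0.3],
    [0,0,50,0,0,0,0.3],
    [0,0,50,0,0,0,0.3],
    [-30,30,30,0,0,0,0.3],
    [-50,30,0,0,0,0,0.3],
    [-50,30,0,0,0,0,0.3]
  ]
}}

```text
time_s: 22.1
position: [0.4724, 0.3188, 0.2741]
eef_rot: [-2.539, -1.849, -0.007]
wrist_force: [0.4, 0.7, -0.3]
opening: 0.0599
gripper_force: 0.0
```

Run:
```python
from h import *
import pickle
st()
d=pickle.load(open("s0.pkl","rb"))
def cen(s):
    out=[]
    return out
for n in("scene","side"):
    s=robot.snapshot(n)
    g0=cv2.cvtColor(d[n]["img"],cv2.COLOR_BGR2GRAY).astype(np.float32); g1=cv2.cvtColor(s["img"],cv2.COLOR_BGR2GRAY).astype(np.float32)
    for z in(.05,.08,.11):
        x,y=map(int,proj(s,[.602,.228,z]))
        A,B=(cv2.resize(g[y-12:y+12,x-12:x+12],None,fx=5,fy=5,interpolation=cv2.INTER_CUBIC) for g in(g0,g1))
        r=cv2.matchTemplate(B,A[25:-25,25:-25],cv2.TM_CCOEFF_NORMED); _,v,_,l=cv2.minMaxLoc(r); print(n,z,v,(np.array(l)-25)/5)
    p=[proj(s,[.602,.228,.08]),proj(s,[.6005,.2285,.08])]; print("px per 1deg",p[1]-p[0])
    # bottle: amber mask centroid
    h=cv2.cvtColor(s["img"],cv2.COLOR_BGR2HSV); x,y=map(int,proj(s,[.5743,.1428,.07])); m=((h[...,0]<16)&(h[...,1]>130)&(h[...,2]>50)).astype(np.uint8)[y-30:y+30,x-25:x+25]
    mo=cv2.boundingRect(m); print("bottle",mo,m.sum(),"centre off",mo[0]+mo[2]/2-25)
    # other things: change vs start outside robot/turntable
    df=(cv2.absdiff(d[n]["img"],s["img"]).max(2)>60).astype(np.uint8); df=cv2.morphologyEx(df,cv2.MORPH_OPEN,np.ones((3,3)))
    k,l,q,c=cv2.connectedComponentsWithStats(df); print([(q[i].tolist()) for i in range(1,k) if q[i,4]>40])
```

```text
t 22.1 tcp [472.385 318.798 274.086] grasp [472.327 318.743 292.786] 
y [ 0.952 -0.307  0.002] z [ 0.003  0.003 -1.   ] q [0.494 0.125 1.246 0.001 1.767 0.806] F [ 0.439  0.745 -0.28 ] open 59.86652541391187 0.0
scene 0.05 0.9972631931304932 [0. 0.]
scene 0.08 0.9992610812187195 [0. 0.]
scene 0.11 0.9885696768760681 [ 0.  -0.2]
px per 1deg [ 0.075 -0.611]
bottle (11, 9, 31, 44) 515 centre off 1.5
[[283, 0, 28, 23, 525], [305, 0, 62, 73, 2670], [470, 0, 22, 39, 626], [518, 0, 42, 48, 863], [496, 6, 10, 10, 51], [274, 11, 7, 8, 56], [497, 21, 20, 20, 250], [439, 35, 73, 87, 3010], [233, 47, 18, 43, 457], [345, 76, 39, 24, 553], [383, 84, 44, 14, 401], [430, 90, 12, 6, 59], [364, 99, 22, 6, 94], [387, 98, 51, 20, 426], [234, 101, 10, 6, 47], [306, 103, 85, 70, 2152], [462, 123, 14, 15, 174], [391, 161, 17, 15, 101], [358, 172, 74, 55, 1368], [411, 174, 14, 20, 161], [142, 224, 35, 45, 931], [361, 226, 30, 24, 455], [363, 252, 18, 15, 227], [160, 262, 17, 14, 170]]
side 0.05 0.9966181516647339 [0.2 0.2]
side 0.08 0.995393693447113 [0.2 0.2]
side 0.11 0.9855947494506836 [0. 0.]
px per 1deg [0.635 0.234]
bottle (11, 15, 29, 36) 665 centre off 0.5
[[297, 31, 51, 82, 2657], [441, 43, 43, 72, 2122], [311, 111, 29, 44, 1013], [343, 118, 14, 7, 86], [594, 121, 8, 13, 81], [293, 129, 79, 129, 4381], [524, 146, 69, 59, 2813], [312, 157, 15, 8, 65], [499, 217, 24, 32, 398], [275, 255, 31, 23, 527], [528, 266, 33, 11, 116], [297, 275, 7, 12, 67], [591, 275, 49, 26, 560], [536, 290, 32, 13, 157], [490, 296, 21, 26, 387], [436, 300, 55, 36, 1287], [623, 300, 17, 26, 216], [370, 312, 65, 18, 370], [505, 318, 79, 162, 6917], [382, 330, 20, 21, 201], [556, 347, 56, 83, 2503], [577, 430, 14, 33, 277]]
```

The handle is back on its start pixels (within about 0.3°), and the bottle stands centred and upright on the pad. The arm is clear.

```bash
python3 -c "
from rig import robot
print(robot.hand_in())"
```

```text
the job is handed in; nothing more can be done
None
```

The bottle stands upright, cap up, centred on the pad; the turntable made one full counter-clockwise turn, the handle is back within about 0.3° of where it started, and the job was handed in at about 22 s without a verdict being returned.

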